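# Hold the finds case open for the photograph

## Task

The finds in the wooden case are to be photographed: draw both bolts on its front fully back, then lift the lid and hold it open at 60 degrees. The lid falls shut when let go, so finish while the gripper is still holding it there, steady, with nothing else propping it. Leave everything else on the table where it is.

Things in the scene. Friction and masses are not known exactly. Their poses are not given: they have to be found in the camera images.
- case: The finds case: a shallow plywood box with aluminium edges and steel fittings, fixed to the table; 220 mm deep, 380 wide, 120 high when shut (base 85, lid 35), dark foam and finds inside. Origin: centre of its underside. Its x axis points from the front (handle, bolts; robot's side) to the hinged far edge, y to its left along its width, z up; yawed up to 15 degrees.
- lid (a joint): Angle of the lid, rad: 0 shut, grows as it opens; 60 degrees is 1.047; it stops at 1.40. Hinged along the far edge of the case, away from the robot, on a level axis. It weighs 0.45 to 0.8 kg, nothing holds it up and it falls shut when let go. Until both bolts are drawn they block it within about 1 degree of shut.
- lid_handle (a point): Middle of the steel bow handle on the lid's front: a round level bar 12 mm thick, 120 mm long, along the case's width, its axis 42 mm in front of the lid's front face and 102 mm above the table when shut. Moves with the lid: 262 mm from the hinge axis along the lid and 17.5 mm to its upper side. Can be pinched from above; the round bar turns in the grip as the lid swings.
- lid_hinge (a point): Middle of the lid's hinge axis, on the far edge of the case, 85 mm above the table; the axis is level and parallel to the case's width. Does not move.
- bolt_left (a joint): Travel of the left-hand barrel bolt (left as the robot sees it, +y), m: 0 shut (near 0 at the start), 0.028 fully drawn. It slides level along the case's front, outwards to the left, away from the handle; friction holds it where it is left, about 3 N moves it. Shut, its rod passes through a staple on the lid and keeps the lid down.
- bolt_right (a joint): The same for the right-hand bolt (-y side): 0 shut, 0.028 fully drawn; it is drawn outwards to the right, away from the handle.
- bolt_left_ball (a point): Centre of the steel ball, 16 mm across, at the end of the left bolt's bent arm: 56 mm in front of the case's front face, 93 mm above the table, 135 mm to the left of the case's middle line when shut. Push it or grip it from above; it slides with the bolt.
- bolt_right_ball (a point): The same for the right bolt, 135 mm to the right of the case's middle line when shut.
- juglet: Bystander, loose: a small buff clay jug, 82 mm wide, 119 mm high; origin at its underside. Leave it alone.
- bowl: Bystander, loose: a terracotta bowl, 110 mm across, 48 mm high; origin at its underside. Leave it alone.
- stone: Bystander, loose: a block of carved sandstone with a zigzag band, 90 x 130 x 60 mm; origin at its underside. Leave it alone.
- brush: Bystander, loose: a dusting brush lying on the table; origin at its underside. Leave it alone.
- scale_bar: Bystander, loose: a black and white photographic scale bar, 100 x 18 x 6 mm, lying flat; origin at its underside. Leave it alone.
- magnifier: Bystander, loose: a hand lens lying flat, 128 mm long with its handle, 10 mm thick; origin at its underside. Leave it alone.
- camera: Bystander, loose: a black camera standing on the table, 118 mm wide, 87 mm high; origin at its underside. Leave it alone.

How it is judged (in metres and radians):
On the way, in this order (a step that is already met when the one before it is completed fails the run):
1. both bolts are drawn back while the lid is still down (value of joint each of bolt_left, bolt_right above 0.021 m and value of joint lid below 0.1 rad), for 0.2 s.
2. the gripper lifts the lid (value of joint each of bolt_left, bolt_right above 0.021 m and value of joint lid above 0.5 rad and contact force between lid and the fingers above 0.4 N), for 0.2 s.
At the end, for the whole second after the job is handed in: The lid stands open at 60 degrees, within 5 degrees, still (under 0.05 rad/s), in contact with the gripper's fingers (over 0.4 N) and with none of the loose things; both bolts are drawn at least 21 of their 28 mm (value of joint each of bolt_left, bolt_right above 0.021 m and value of joint lid between 0.96 and 1.134 rad and velocity of joint lid between -0.05 and 0.05 rad/s and contact force between lid and the fingers above 0.4 N and contact force between lid and juglet below 0.1 N and contact force between lid and bowl below 0.1 N and contact force between lid and stone below 0.1 N and contact force between lid and brush below 0.1 N and contact force between lid and scale_bar below 0.1 N and contact force between lid and magnifier below 0.1 N and contact force between lid and camera below 0.1 N); the arm keeps its last pose, push and grip.
It fails at once if a bystander is pushed or knocked out of its place (over 30 mm) (distance of any of juglet, bowl, stone, brush, scale_bar, magnifier, camera from where it was at the start of the episode above 0.03 m).
It also fails if it takes over 58 s, if anything falls off the work surface, if the arm or the gripper's body presses on something with over 40 N, if the wrist force passes 120 N, or if a joint passes its speed limit or range.

## Robot

A 6-joint arm with a two-finger parallel gripper is mounted at the origin on the work surface. World frame = base frame: x ahead of the robot, y to its left, z up, the work surface at z = 0. Lengths are in mm, angles in rad, forces in N, time in s.
With the tool pointing down it reaches from about 300 to 775 mm from the base axis. Payload 14.6 kg.
Tool frame: the origin (TCP) lies on the centre line of the jaws, within the pads' length; the fingertips stand 19 mm ahead of it and the grasp point (between the pads) is the TCP (bot.tip_reach is the distance from the TCP to the fingertips, in mm); y points along the fingers, x is the direction in which the jaws open and shut, and the axes are right-handed (so a half turn about y gives the same grasp; the last joint's range is limited). The gripper opens to 85 mm and grips with 20 to 120 N. Pads are 22 mm wide; open, the fingers measure 114 mm over their backs; the gripper's body (76 mm by 85 mm) begins 54 mm behind the grasp point. The pads swing forward as they close: fully open they stand 13 mm farther back than shut.
Start: joints at [1.115, 0.3, 1.521, -0, 1.321, -0.067], TCP at [208.49, 508.942, 250.281] pointing down, gripper open.
Joint ranges: [-3.03, 3.03], [-0.79, 2.21], [0.23, 2.52], [-1.04, 4.18], [0, 3.07], [-2.55, 2.55]. Speed limits (rad/s): [2.22, 2.22, 2.57, 3.14, 3.14, 3.14].

## Interface

Orientations are given as a unit quaternion [w, x, y, z].
In Python, from rig import bot gives the robot as it stands. Calls block until the motion is done:
- bot.move_to(position, orientation): joint-space move of the TCP to a pose.
- bot.servo_line(position, attitude=None, speed=150, until_force=None): straight line of the TCP; attitude=None keeps the orientation; speed is the mean speed in mm/s. With until_force (N) it stops when the force on the tool has changed by that much, and returns True; else False.
- bot.move_joints(angles): joint-space move.
- bot.move_gripper(opening, grip_force=None): finger opening in mm; grip_force is the grip in N (None keeps the last); returns when the fingers have stopped.
- bot.dwell(seconds).
- bot.ik(position, orientation): joint angles nearest the present ones, or None.
- bot.read_state(): the state.
- bot.read_camera(name): name is "scene" or "top"; returns a dict with "image" (384x512x3 uint8, blue, green, red), "depth" (384x512 float32, mm along the optical axis (not along the pixel's ray), 0 where there is no reading), "fovy" (degrees; the focal length in pixels is half the picture's height over the tangent of half this angle, whatever the lens; pixels are square), "cx", "cy" (the principal point, pixels), "eye" and "attitude" of the camera in the world. Camera axes: x right, y down, z forward; pixel columns grow to the right and rows downward; lengths in mm; the calibration is good to about 2 mm. A picture is of the moment at which its call begins.
A pose or a line that the arm cannot do raises bot.MotionError and nothing moves.
- bot.finish_job(): hands the job in, once; it reports no verdict.
The state is a dict: "clock": time; "joint_positions": joint angles; "qvel": joint speeds; "effort": joint torques, N m; "ee_pos": TCP position; "tool_rot": TCP orientation; "ft_force": force on the tool from outside, world axes, zero at the start; "moment": the same for the moment, N m; "grip_width": finger opening in mm.
Only numpy, scipy, OpenCV 4.12 (cv2) and the standard library are available. Lean on these libraries where they do the work, as an engineer would, in place of code of your own. Each camera call takes 0.05 s, during which the arm holds its last target.

## Working session

There is one attempt and no reset: what is moved stays moved. The work goes in short steps, each a Python script; the robot and the scene stay as the last script left them, time stands still between calls to the robot, and variables do not carry over. Pictures are saved under pics/ and viewed, and the job is handed in when it is done.

```bash
ls; mkdir -p pics
python3 - <<'E'
from rig import bot
import cv2,numpy as np,pickle
d={}
for n in("scene","top"):
    c=bot.read_camera(n); d[n]=c
    cv2.imwrite(f"pics/{n}0.png",c["image"])
    print(n,c["fovy"],c["cx"],c["cy"],c["eye"],c["attitude"])
pickle.dump(d,open("c0.pkl","wb"))
s=bot.read_state();print(s)
E
```

```text
pics
scene 52.35564974299874 252.37579788736903 192.4387087542776 [1583.45588295  152.59531446  826.31308222] [-0.30885665  0.61375029  0.65088339 -0.32290703]
top 44.55294826570051 246.353602498826 188.7814313474757 [ 446.92878944   91.51577452 1419.57430815] [ 0.0414814  -0.70521102  0.70700135 -0.03325361]
{'clock': 0.1, 'joint_positions': array([ 1.11536738e+00,  3.00398037e-01,  1.52153689e+00, -1.33971442e-05,
        1.32068552e+00, -6.65983499e-02]), 'qvel': array([ 5.26726997e-04, -3.55492352e-03, -1.28247623e-03,  4.50026066e-04,
       -9.10718074e-05,  6.05887511e-04]), 'effort': array([ 1.40916982e-03, -5.44375241e+01, -3.62373662e+01, -3.06302226e-06,
        3.00481952e-03, -3.02256490e-05]), 'ee_pos': array([208.42781135, 508.76792978, 249.78007184]), 'tool_rot': array([-0.5869902 ,  0.58736202,  0.39367263, -0.39429714]), 'ft_force': array([0.24846412, 0.22709159, 0.71796065]), 'moment': array([ 0.02085063,  0.04484634, -0.03394664]), 'grip_width': 85.29127750938407}
```

View pics/scene0.png

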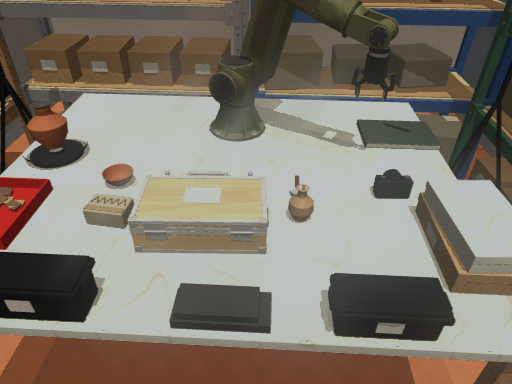

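View pics/top0.png

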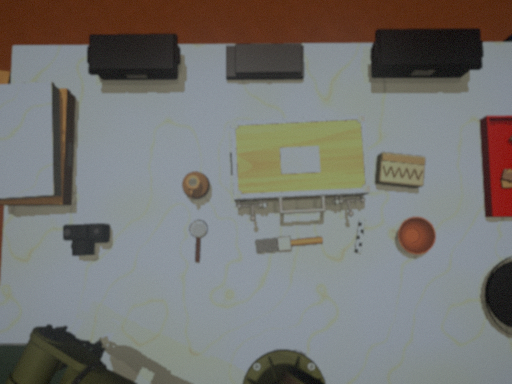

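The scene view looks from the far side. The top view shows the case at about (300,160), its handle near (302,205) and the bolts at about (255,215) and (350,205). The brush, magnifier and scale bar lie in front of it. Next I'll zoom in and measure.

```bash
cat > h.py <<'E'
import numpy as np,cv2
from scipy.spatial.transform import Rotation as R
def rot(q): return R.from_quat([q[1],q[2],q[3],q[0]])
def ray(c,uv,z):
    f=192/np.tan(np.radians(c["fovy"]/2)); uv=np.atleast_2d(uv).astype(float)
    d=np.c_[(uv[:,0]-c["cx"])/f,(uv[:,1]-c["cy"])/f,np.ones(len(uv))]
    d=rot(c["attitude"]).apply(d); e=np.array(c["eye"])
    return e+d*((z-e[2])/d[:,2])[:,None]
def proj(c,P):
    f=192/np.tan(np.radians(c["fovy"]/2))
    p=rot(c["attitude"]).inv().apply(np.atleast_2d(P)-np.array(c["eye"]))
    return np.c_[c["cx"]+f*p[:,0]/p[:,2],c["cy"]+f*p[:,1]/p[:,2]]
E
python3 - <<'E'
import pickle;from h import *
d=pickle.load(open("c0.pkl","rb"));c=d["top"];im=c["image"]
hsv=cv2.cvtColor(im,cv2.COLOR_BGR2HSV)
m=cv2.inRange(hsv,(20,70,100),(35,255,255));m[:, :225]=0;m[:,375:]=0;m[:110]=0;m[215:]=0
m=cv2.morphologyEx(m,cv2.MORPH_OPEN,np.ones((3,3)))
cn=max(cv2.findContours(m,0,2)[0],key=cv2.contourArea)
P=ray(c,cn[:,0],120)[:,:2].astype(np.float32)
r=cv2.minAreaRect(P);print(r,cv2.boxPoints(r))
z=cv2.resize(im[110:270,170:450],None,fx=2.85,fy=2.85,interpolation=cv2.INTER_CUBIC);cv2.imwrite("pics/z0.png",z)
z=cv2.resize(d["scene"]["image"][150:270,70:340],None,fx=2.9,fy=2.9,interpolation=cv2.INTER_CUBIC);cv2.imwrite("pics/z1.png",z)
E
```

```text
((677.1464233398438, -42.94587707519531), (188.34164428710938, 349.25946044921875), 2.811863899230957) [[ 574.5223    126.853905]
 [ 591.6557   -221.98506 ]
 [ 779.77057  -212.74567 ]
 [ 762.63715   136.0933  ]]
```

View pics/z0.png

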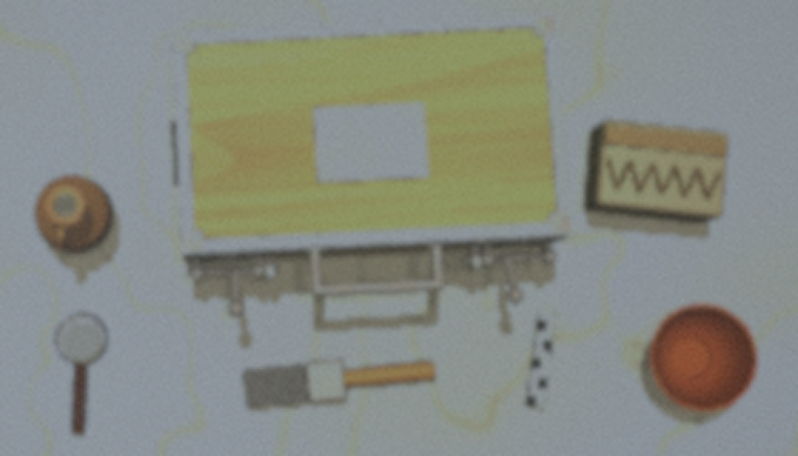

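View pics/z1.png

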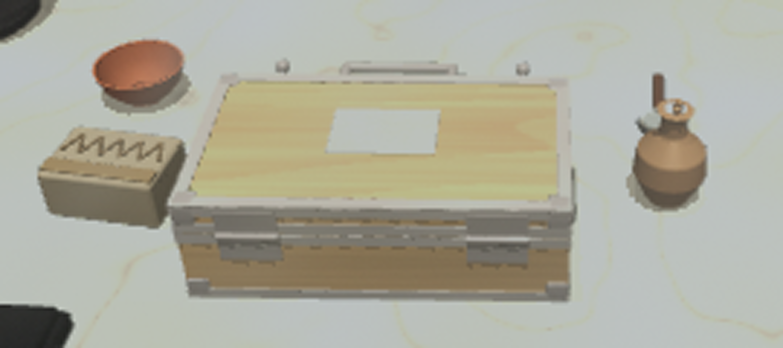

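Run:
```python
import pickle;from h import *
d=pickle.load(open("c0.pkl","rb"))
a=np.radians(2.81);C=np.array([677.1,-43,0]);M=np.array([[np.cos(a),-np.sin(a),0],[np.sin(a),np.cos(a),0],[0,0,1]])
L={"handle":(-152,0,102),"bl":(-166,135,93),"br":(-166,-135,93),"h1":(-152,60,102),"h2":(-152,-60,102),"c1":(110,190,120),"c2":(110,-190,120),"c3":(-110,190,120),"c4":(-110,-190,120)}
for n,(x0,x1,y0,y1) in {"scene":(70,340,150,270),"top":(220,390,110,270)}.items():
    c=d[n];k=4 if n=="top" else 2.9
    z=cv2.resize(c["image"][y0:y1,x0:x1],None,fx=k,fy=k,interpolation=cv2.INTER_CUBIC)
    for q,p in L.items():
        w=C+M@np.array(p);u=proj(c,w)[0];v=((u-[x0,y0])+.5)*k-.5
        cv2.drawMarker(z,tuple(int(i) for i in v),(0,0,255),0,10,1)
        if n=="top":print(q,w.round(1),u.round(1))
    cv2.imwrite(f"pics/o_{n}.png",z[:600])
print(proj(d["scene"],[C+M@np.array(L[q]) for q in("bl","br")]))
```

```text
handle [525.3 -50.5 102. ] [302.3 210.4]
bl [504.7  83.7  93. ] [254.6 218. ]
br [ 517.9 -186.    93. ] [350.1 213.1]
h1 [522.3   9.5 102. ] [281.  211.5]
h2 [ 528.2 -110.4  102. ] [323.7 209.3]
c1 [777.7 152.2 120. ] [230.1 121.2]
c2 [ 796.3 -227.4  120. ] [364.3 114.1]
c3 [557.9 141.4 120. ] [233.9 198.5]
c4 [ 576.5 -238.2  120. ] [370.4 191.4]
[[248.56615859 173.55371839]
 [167.77418994 172.86296497]]
```

View pics/o_top.png

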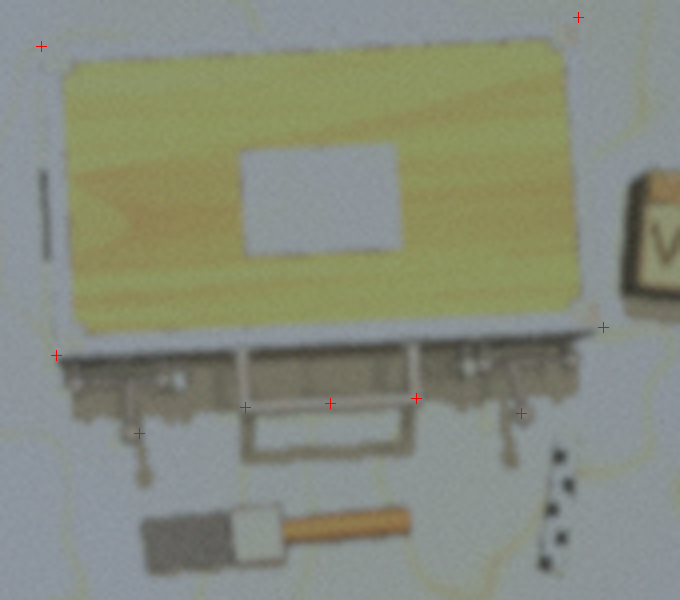

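View pics/o_scene.png

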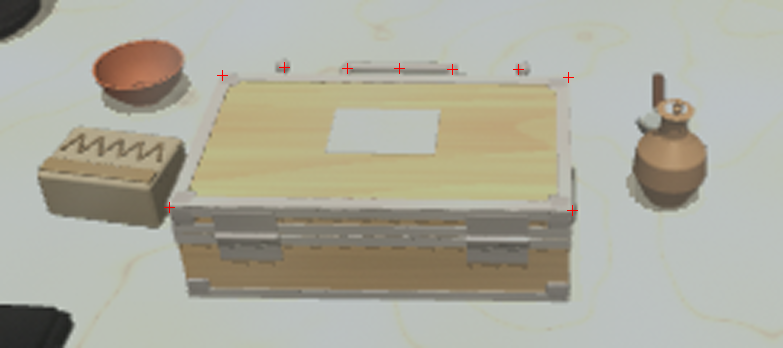

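Case found: centre (677,-43), yaw 2.8°. The overlay agrees in both views, with the left ball about 4 mm further out than predicted at z0 (237,300). I'll check reachability next.

```bash
cat >> h.py <<'E'
a=np.radians(2.81);C=np.array([677.1,-43,0]);M=np.array([[np.cos(a),-np.sin(a),0],[np.sin(a),np.cos(a),0],[0,0,1]])
def W(p): return C+M@np.array(p,float)
def quat(xdir):  # tool y down, tool x along case-frame dir
    x=M@np.array(xdir,float);y=np.array([0,0,-1.]);q=R.from_matrix(np.c_[x,y,np.cross(x,y)]).as_quat();return [q[3],q[0],q[1],q[2]]
def hp(t): # handle point at lid angle t
    return W((110-262*np.cos(t)+17.5*np.sin(t),0,85+262*np.sin(t)+17.5*np.cos(t)))
E
python3 - <<'E'
from h import *;from rig import bot
for s in(1,-1):
    q=quat((0,s,0))
    for p in((-166,139,97),(-166,139,200),(-166,170,97),(-166,-135,97),(-166,-170,97)): print(s,p,bot.ik(W(p),q))
    q=quat((s,0,0))
    for t in(0,.3,.6,.9,1.047,1.1): print(s,t,hp(t).round(1),bot.ik(hp(t),q))
E
```

```text
1 (-166, 139, 97) [ 1.00572261e-01  4.02909241e-01  1.77425232e+00 -4.44089210e-16
  9.64431090e-01 -1.51926782e+00]
1 (-166, 139, 200) [ 1.00572261e-01  2.64254530e-01  1.68880494e+00 -4.44089210e-16
  1.18853318e+00 -1.51926782e+00]
1 (-166, 170, 97) [ 1.60796279e-01  4.11846317e-01  1.76096201e+00 -4.44089210e-16
  9.68784325e-01 -1.45904380e+00]
1 (-166, -135, 97) [-4.11302633e-01  4.75334257e-01  1.66448695e+00 -4.44089210e-16
  1.00177145e+00 -2.03114271e+00]
1 (-166, -170, 97) [-4.66880417e-01  5.02644920e-01  1.62193468e+00 -4.44089210e-16
  1.01701306e+00 -2.08672050e+00]
1 0 [525.3 -50.5 102.5] [-1.65166265e-01  4.24141381e-01  1.72682725e+00 -4.44089210e-16
  9.90624018e-01 -2.14210017e-01]
1 0.3 [542.1 -49.6 179.1] [-1.58561147e-01  3.56232747e-01  1.61933131e+00 -4.44089210e-16
  1.16602859e+00 -2.07604899e-01]
1 0.6 [580.9 -47.7 247.4] [-1.44816437e-01  3.75451758e-01  1.42728826e+00 -4.44089210e-16
  1.33885264e+00 -1.93860189e-01]
1 0.9 [638.  -44.9 301.1] [-1.27548386e-01  4.77169938e-01  1.16138806e+00 -4.44089210e-16
  1.50303465e+00 -1.76592138e-01]
1 1.047 [671.2
[... 322 characters left out ...]
  9.64431090e-01  1.62232484e+00]
-1 (-166, 139, 200) [ 1.00572261e-01  2.64254530e-01  1.68880494e+00 -4.44089210e-16
  1.18853318e+00  1.62232484e+00]
-1 (-166, 170, 97) [ 1.60796279e-01  4.11846317e-01  1.76096201e+00 -4.44089210e-16
  9.68784325e-01  1.68254885e+00]
-1 (-166, -135, 97) [-4.11302633e-01  4.75334257e-01  1.66448695e+00 -4.44089210e-16
  1.00177145e+00  1.11044994e+00]
-1 (-166, -170, 97) [-4.66880417e-01  5.02644920e-01  1.62193468e+00 -4.44089210e-16
  1.01701306e+00  1.05487216e+00]
-1 0 [525.3 -50.5 102.5] None
-1 0.3 [542.1 -49.6 179.1] None
-1 0.6 [580.9 -47.7 247.4] None
-1 0.9 [638.  -44.9 301.1] None
-1 1.047 [671.2 -43.3 320.6] None
-1 1.1 [683.8 -42.7 326.4] None
```

Run:
```python
from h import *;from rig import bot
def st(m):
    s=bot.read_state();print(m,round(s["clock"],2),s["ee_pos"].round(1),s["ft_force"].round(1),round(s["grip_width"],1), (M.T@(s["ee_pos"]-C)).round(1))
q=quat((0,1,0))
bot.move_to(W((-166,138,200)),q);bot.move_gripper(40,30)
print(bot.servo_line(W((-166,138,96)),speed=120,until_force=15));st("down")
bot.move_gripper(0,30);st("grip")
print(bot.servo_line(W((-166,167,96)),speed=50,until_force=14));st("pulled")
bot.dwell(.2);st("rest")
c=bot.read_camera("top");cv2.imwrite("pics/t1.png",cv2.resize(c["image"][150:270,220:390],None,fx=4,fy=4))
```

```text
False
down 3.5 [504.9  86.7  96.7] [0.1 1.4 0.9] 39.9 [-165.6  138.    96.7]
grip 3.86 [504.8  86.8  96.7] [-0.9  1.8  6.4] 13.6 [-165.7  138.1   96.7]
True
pulled 4.4 [503.6 112.   96.6] [-0.9 -9.3  5.8] 13.5 [-165.7  163.4   96.6]
rest 4.6 [503.6 112.   96.7] [ 0.6 -8.   5.8] 13.9 [-165.7  163.3   96.7]
```

View pics/t1.png

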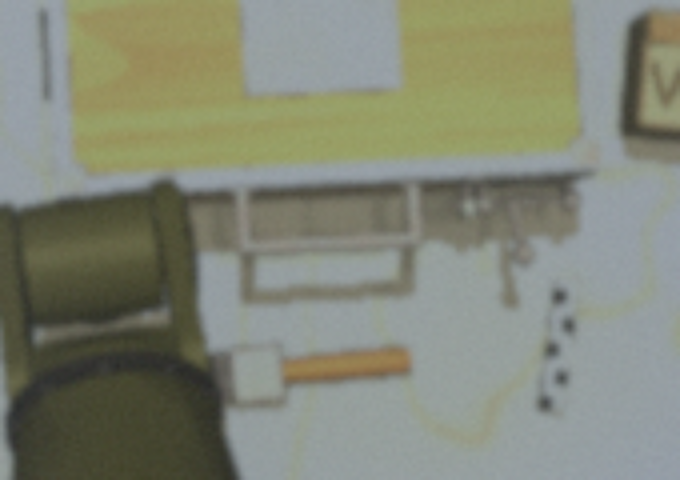

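The left bolt reached its stop at y=163. Now the right one.

Run:
```python
from h import *;from rig import bot
def st(m):
    s=bot.read_state();print(m,round(s["clock"],2),s["ee_pos"].round(1),s["ft_force"].round(1),round(s["grip_width"],1), (M.T@(s["ee_pos"]-C)).round(1))
q=quat((0,1,0))
bot.move_gripper(40,30);bot.servo_line(W((-166,163,200)),speed=150)
bot.servo_line(W((-166,-135,200)),attitude=q,speed=200)
print(bot.servo_line(W((-166,-135,93)),speed=120,until_force=15));st("down")
bot.move_gripper(0,30);st("grip")
print(bot.servo_line(W((-166,-168,93)),speed=50,until_force=14));st("pulled")
bot.dwell(.2);st("rest")
bot.move_gripper(40,30);bot.servo_line(W((-166,-163,220)),speed=150)
bot.move_to(W((-152,0,220)),quat((1,0,0)));bot.move_gripper(30,30);st("above")
for n in("top","scene"):
  c=bot.read_camera(n);im=c["image"][150:270,220:390] if n=="top" else c["image"][130:270,120:290]
  cv2.imwrite(f"pics/{n}2.png",cv2.resize(im,None,fx=4,fy=4))
```

```text
False
down 8.55 [ 518.3 -186.1   93.8] [-0.1 -0.1  0.7] 39.9 [-165.6 -135.1   93.8]
grip 8.91 [ 518.2 -186.2   93.7] [-2.  -0.5  6.3] 13.4 [-165.8 -135.2   93.7]
True
pulled 9.5 [ 519.4 -214.5   93.6] [-1.7  8.   8.9] 13.4 [-165.9 -163.6   93.6]
rest 9.7 [ 519.4 -214.5   93.6] [-1.3  8.1  7.2] 13.3 [-165.9 -163.5   93.6]
above 12.97 [525.3 -50.6 220. ] [ 0.3 -0.4  0.6] 29.8 [-1.52e+02 -2.00e-01  2.20e+02]
```

View pics/top2.png

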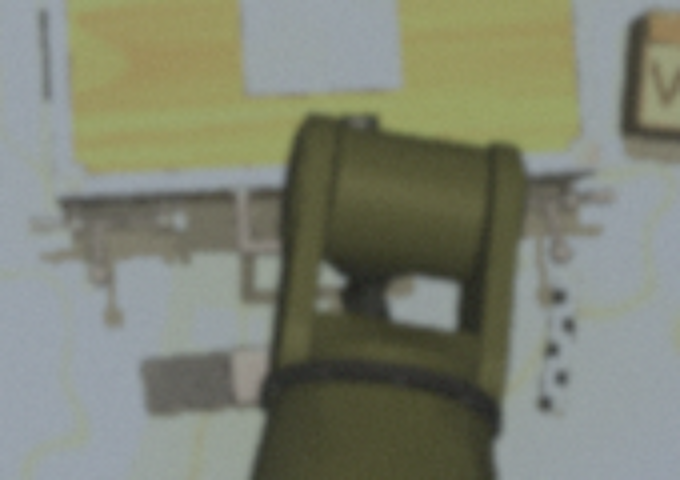

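View pics/scene2.png

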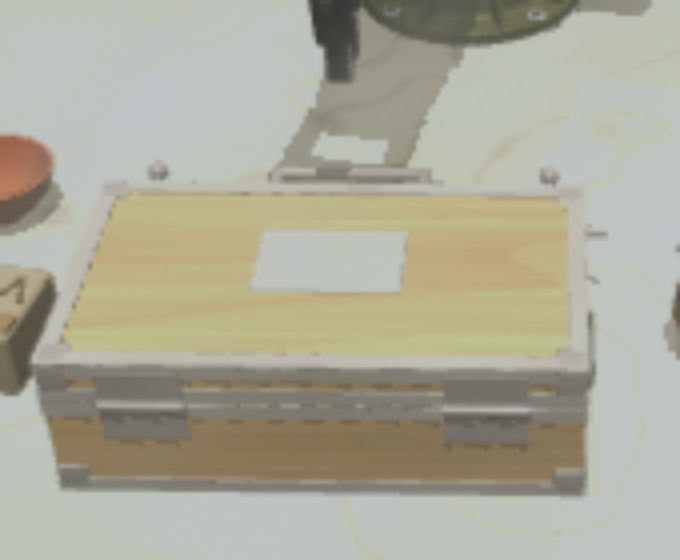

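Both balls now stand outward, at top-view zoom (100,270) and (562,250). Next I'll grip the handle and try a small lift.

Run:
```python
from h import *;from rig import bot
def st(m):
    s=bot.read_state();print(m,round(s["clock"],2),s["ft_force"].round(1),round(s["grip_width"],1), (M.T@(s["ee_pos"]-C)).round(1))
print(bot.servo_line(W((-152,0,102)),speed=100,until_force=15));st("down")
bot.move_gripper(0,40);st("grip")
for t in np.radians([2.5,5,7.5,10]):
    print(bot.servo_line(hp(t),speed=60,until_force=30));st(round(np.degrees(t),1))
c=bot.read_camera("scene");cv2.imwrite("pics/s3.png",cv2.resize(c["image"][130:270,120:290],None,fx=4,fy=4))
```

```text
False
down 14.4 [ 0.1 -0.5  0.6] 30.1 [-1.517e+02 -1.000e-01  1.026e+02]
grip 14.71 [-8.7  0.5  8. ] 10.4 [-152.6   -0.   102.5]
False
2.5 15.06 [-4.5 -3.5 -1.9] 10.5 [-151.6   -0.   114.3]
False
5.0 15.4 [-8.  -1.7 -2.5] 10.5 [-150.    -0.   126.2]
False
7.5 15.74 [-10.4  -1.6   0. ] 10.3 [-148.    -0.   137.8]
False
10.0 16.08 [-10.5  -2.2  -0.9] 10.6 [-145.5   -0.   149.1]
```

View pics/s3.png

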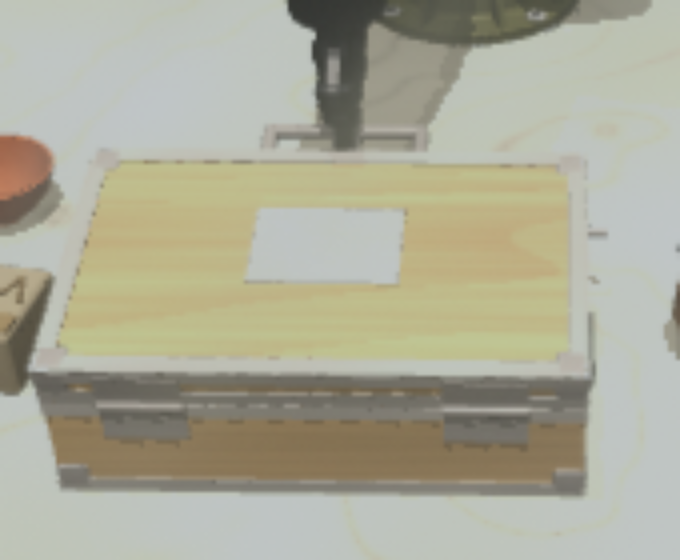

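The lid is rising with small forces. I'll continue to 60°.

Run:
```python
from h import *;from rig import bot
def st(m):
    s=bot.read_state();print(m,round(s["clock"],2),s["ft_force"].round(1),s["moment"].round(2),round(s["grip_width"],1), (M.T@(s["ee_pos"]-C)).round(1))
for t in np.radians(np.arange(15,61,5)):
    if bot.servo_line(hp(t),speed=60,until_force=35): st("FORCE");break
    st(round(np.degrees(t),1))
bot.dwell(.3);st("rest")
import pickle;d={}
for n in("top","scene"):
  c=d[n]=bot.read_camera(n);im=c["image"][90:270,190:440] if n=="top" else c["image"][60:270,60:340]
  cv2.imwrite(f"pics/{n}4.png",cv2.resize(im,None,fx=2.8,fy=2.8))
pickle.dump(d,open("c4.pkl","wb"))
```

```text
15.0 16.67 [-11.6  -2.3   1.2] [-0.37  1.95 -0.02] 10.6 [-1.392e+02 -1.000e-01  1.711e+02]
20.0 17.2 [-13.   -2.4   2.5] [-0.42  2.26 -0.01] 10.3 [-1.309e+02 -1.000e-01  1.927e+02]
25.0 17.73 [-15.7  -3.1   5.1] [-0.35  2.62 -0.04] 10.3 [-1.209e+02 -1.000e-01  2.136e+02]
30.0 18.27 [-17.9  -2.3   8.7] [-0.41  2.97 -0.05] 10.5 [-1.090e+02 -2.000e-01  2.336e+02]
35.0 18.8 [-19.8  -2.7  12.3] [-0.45  3.14 -0.06] 10.5 [-9.540e+01 -2.000e-01  2.526e+02]
40.0 19.33 [-19.5  -2.5  13.1] [-0.5   3.13 -0.05] 10.4 [-80.2  -0.3 270.4]
45.0 19.87 [-17.4  -1.5  16.5] [-0.49  2.99 -0.05] 10.1 [-63.5  -0.3 286.9]
50.0 20.4 [-11.5  -3.5  11.9] [-0.53  1.73 -0.01] 10.5 [-45.2  -0.4 300.9]
55.0 20.93 [-7.9 -4.1  9. ] [-0.59  1.46 -0.09] 10.4 [-26.1  -0.4 313.3]
60.0 21.47 [-5.6 -3.4  7.8] [-0.62  1.09 -0.02] 10.2 [ -5.9  -0.4 324.2]
rest 21.77 [-6.  -3.2  7.4] [-0.62  1.05 -0.02] 10.6 [ -6.   -0.4 324.2]
```

View pics/top4.png

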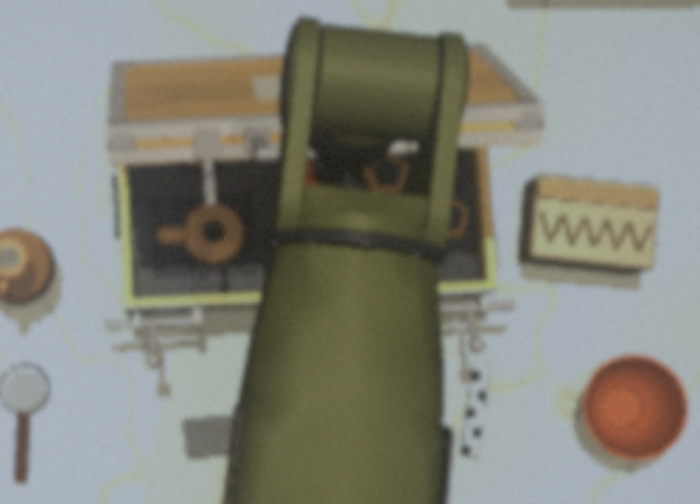

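View pics/scene4.png

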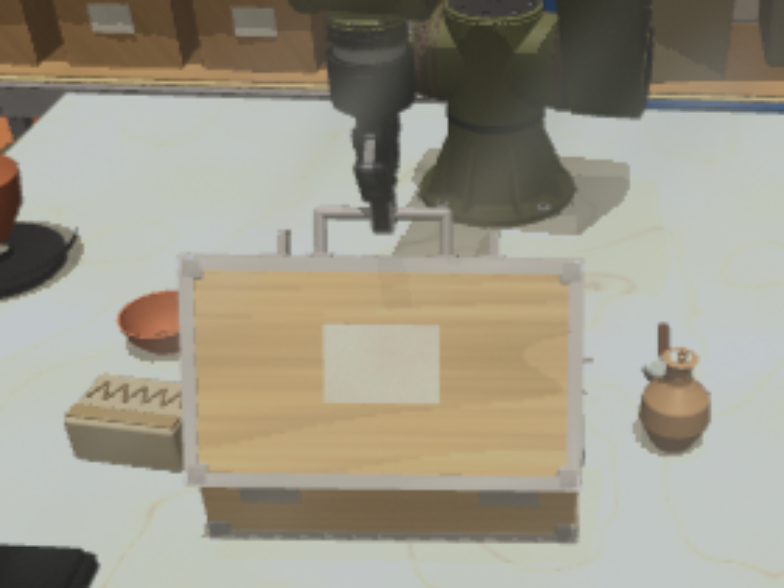

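The lid is open and held by the bar at the scene zoom (382,215). As an independent angle check, I'll fit a plane to the lid's depth points.

Run:
```python
from h import *;import pickle
c=pickle.load(open("c4.pkl","rb"))["scene"]
f=192/np.tan(np.radians(c["fovy"]/2))
v,u=np.mgrid[160:226,134:262]; Z=c["depth"][v,u].ravel();k=Z>0
P=np.c_[(u.ravel()-c["cx"])/f*Z,(v.ravel()-c["cy"])/f*Z,Z][k]
P=rot(c["attitude"]).apply(P)+c["eye"]
Q=(P-C)@M
for i in range(4):
    m=np.median(Q,0) if i==0 else Q.mean(0);n=np.linalg.svd(Q-m,full_matrices=False)[2][2];r=(Q-m)@n;Q=Q[abs(r)<max(3,2.5*r.std())]
print(len(Q),r.std(),n,np.degrees(np.arctan2(abs(n[0]),abs(n[2]))), "hinge-line dist",abs((np.array([110,0,85])-m)@n))
from rig import bot
for i in range(3):
    s=bot.read_state();print(s["clock"],s["ee_pos"].round(2),s["ft_force"].round(1),abs(s["qvel"]).max().round(4));bot.dwell(.5)
```

```text
8246 1.7991917806983122 [ 0.86700107 -0.00329025  0.49829542] 60.11253184017656 hinge-line dist 35.77997431135909
21.8667 [671.07 -43.73 324.17] [-4.7 -4.2  7.1] 0.0005
22.3667 [671.07 -43.73 324.12] [-5.6 -3.5  7.5] 0.0013
22.8667 [671.07 -43.71 324.15] [-4.7 -3.9  7.5] 0.0013
```

```bash
python3 -c "
from rig import bot
bot.finish_job();print(bot.read_state()['clock'])"
```

```text
the job is handed in; nothing more can be done
the job is handed in; nothing more can be done
```

I drew both bolts outward to their stops, then pinched the handle bar from above and swung the lid along its arc to 60°. I handed the job in after about 23 s, with the gripper still holding the bar.

Last checks before handing in:
- **Lid angle:** a plane fitted to the scene camera's depth points gave 60.1°, and the tool position gave 60.3°.
- **Steadiness:** tool height varied by about 0.05 mm over the last second, with a steady load of about 9–10 N on the tool.
- **Bolts:** in the last top view, the balls stand about 28 mm out from the predicted shut position on each side.
- **Bystanders:** none looks disturbed in the last pictures. I judged this by eye and did not measure it. The arm partly hid the brush from above, and the last zoomed pictures did not cover the camera.

One disagreement: the tool ended about 3.5 mm higher than commanded, and the wrist load peaked at about 23 N during the lift. The likely cause is a 2–3 mm calibration offset taken up as the bar slid in the grip. I left it, since the angle was right.

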